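# Slide the ball lens home and switch on its lamp

### The job

Push the tall ball-lens stand along the bench, low enough that it stays upright, until its foot sits fully home in the yellow V stop on the white sheet, touching both of its sides. Then press the red lamp button all the way down and let it go. Do not lift or tip the stand, do not press the button before the lens is home, and leave the jar, the brass nut and the mug where they are.

Things in the scene. Friction and masses are not known exactly. Their poses are not given: they have to be found in the camera images.
- lens_stand: Tall loose stand, 205 mm high, 0.25 to 0.5 kg, round about its vertical axis: black steel foot 48 mm in diameter, 24 mm high; brass stem 20 mm in diameter; black collar 28 mm wide at 160 to 168 mm height; glass ball 40 mm in diameter on top. Centre of mass about 90 mm up: it topples if pushed well above the foot. It starts on the white sheet. Origin: centre of the underside; z up along the stem.
- lens_stop: Fixed V stop: two yellow metal bars on the bench (60 x 12 mm, 18 mm high) meeting at 90 degrees. Origin: on the bench, where the centre of the stand's underside is when the foot touches both bars. x points level into the corner (inner corner at x = 34 mm); the mouth faces -x, its inner edges end at x = -8, y = +-42 mm. A flat white sheet spans x = -253 to 44, y = +-105 mm.
- lamp_post_foot (a point): Foot, on the bench, of a fixed oak post (24 mm square, 230 mm high) beyond the corner of the V stop. It carries a black lamp head, 44 mm in diameter, at 187 mm height, which reaches 72 mm from the post towards the place of the ball, ending 77 mm short of its centre. Not to be moved.
- lamp_switch_top (a point): Centre of the top face of the red round push button (32 mm in diameter) on its fixed black housing on the bench, off the sheet, beyond its far long side or its open end. It is pressed straight down.
- lamp_switch (a joint): Travel of the red button in m: 0 released, 0.006 fully down; a spring resists with up to about 4 N and brings it back.
- jar: Loose amber glass jar with a black lid, 56 mm in diameter, 75 mm high; origin at the centre of its underside. To be left alone.
- thumb_nut: Loose brass thumb nut, 34 mm in diameter, 34 mm high; origin at the centre of its underside. To be left alone.
- mug: Loose blue mug, 72 mm in diameter, 85 mm high, with a handle; origin at the centre of its underside. To be left alone.
Mind the look-alikes: they are no part of the job. Of the things like the part that bears lamp_switch_top, leave any that is pink; of the rest the smaller one is meant.

How it is judged:
On the way, in this order (a step that is already met when the one before it is completed fails the run):
1. the stand is upright, at rest and fully home in the V stop (horizontal distance between lens_stand and lens_stop below 0.006 m and angle between lens_stand's own z axis and vertical below 0.05 rad and linear speed of lens_stand below 0.02 m/s), for 0.2 s.
2. the lamp button is pressed all the way down (value of joint lamp_switch above 0.0045 m), for 0.05 s.
At the end, for the whole second after the job is handed in: The stand is upright (within 0.05 rad) and at rest on the bench, its foot's centre within 6 mm of the fully seated place in the V stop, and the button is released again (under 1.5 mm) after it was pressed by at least 4.5 mm (all of step 1 and height (world z) of lens_stand below 0.004 m and value of joint lamp_switch below 0.0015 m); the robot touches nothing.
It fails at once if the stand tips (more than 0.17 rad from upright) (angle between lens_stand's own z axis and vertical above 0.17 rad).
It fails at once if the stand is lifted off the bench (underside centre over 7 mm up) (height (world z) of lens_stand above 0.007 m).
It fails at once if the button is pressed while the lens is not home (value of joint lamp_switch above 0.003 m and not (horizontal distance between lens_stand and lens_stop below 0.006 m)).
It fails at once if the jar, the nut or the mug is shifted by more than 15 mm (distance of any of jar, thumb_nut, mug from where it was at the start of the episode above 0.015 m).
It also fails if it takes over 51 s, if anything falls off the work surface, if the arm or the gripper's body presses on something with over 40 N, if the wrist force passes 120 N, or if a joint passes its speed limit or range.

### The arm

A 6-joint arm with a two-finger parallel gripper is mounted at the origin on the work surface. World frame = base frame: x ahead of the robot, y to its left, z up, the work surface at z = 0. Lengths are in m, angles in rad, forces in N, time in s.
With the tool pointing down it reaches from about 0.375 to 0.975 m from the base axis. Payload 3.8 kg.
Tool frame: the origin (TCP) lies at the very end of the fingers, on their centre line; the grasp point (between the pads) lies 19 mm behind it (bot.pinch_z is the distance from the TCP to the grasp point, in m); x points along the fingers, y is the direction in which the jaws open and shut, and the axes are right-handed (so a half turn about x gives the same grasp; the last joint's range is limited). The gripper opens to 85 mm and grips with 20 to 120 N. Pads are 22 mm wide; open, the fingers measure 114 mm over their backs; the gripper's body (76 mm by 85 mm) begins 54 mm behind the grasp point. The pads swing forward as they close: fully open they stand 13 mm farther back than shut.
Start: joints at [1.23, 0.264, 1.604, -0, 1.274, -0.037], TCP at [0.202, 0.644, 0.231] pointing down, gripper open.
Joint ranges: [-2.63, 2.63], [-0.94, 2.18], [0.31, 2.57], [-1.31, 4.45], [0, 2.66], [-2.55, 2.55]. Speed limits (rad/s): [2.57, 2.57, 3.14, 3.14, 3.14, 3.14].

### API

Orientations are given as a rotation vector (axis times angle).
In Python, from workcell import monitor, imaging, finish_job, bot gives the robot as it stands.
- The arm moves only by the tool jog_arm, never from a script. Its argument "rows" is a list of rows, each a list of 7 numbers: the shift along the tool's x, y, z in m, then the turn, a rotation vector about the tool's x, y, z in rad, then the opening in per cent of the stroke, from 0 (shut) to 100 (fully open). A call has 1 to 20 rows; each row is the pose to reach, as a shift and turn from the pose measured when the call began, along the tool's axes at that moment; what a row does not reach only later rows make up. A row lasts 1/10 s, in which the tool goes at most 50 mm and 8.59 degrees, less where a joint would pass 70% of its speed; a pose out of reach is approached as far as the arm can. A call with a gripper value outside its range is refused whole. The fingers move at their own pace and stop on an object; "force" is the grip in N (left out, the last holds). Time passes only in rows, so rows that repeat a pose let the fingers close. It gives the time, the measured TCP pose, the force and the opening at its end, in the units of the state.
- monitor.read_state(): the state, without advancing time (a new reading comes with each control period).
- imaging.read_camera(name): name is "side" or "top" or "wrist"; returns the picture (384x512x3 uint8, blue, green, red); there is no depth.
- imaging.camera_params(name): a dict with "fx", "fy", "cx", "cy" (pixels), "T" (4x4, takes a point from camera to world coordinates); the wrist camera has in their place "T_tool_cam" (4x4, takes a point from camera to tool coordinates, whose origin is the TCP and whose axes are the tool frame's). Camera axes: x right, y down, z forward; pixel columns grow to the right and rows downward; lengths in m; the calibration is good to about 2 mm. A picture is of the moment at which its call begins: read the wrist's pose just before it. camera_params takes no time and is no camera call.
- finish_job(): hands the job in, once; it reports no verdict.
The state is a dict: "time": time; "q": joint angles; "joint_vel": joint speeds; "joint_torque": joint torques, N m; "tool_pos": TCP position; "tcp_rot": TCP orientation; "wrist_force": force on the tool from outside, world axes, zero at the start; "torque": the same for the moment, N m; "width": opening from 0.0 (shut) to 1.0 (fully open).
Only numpy, scipy, OpenCV 4.12 (cv2) and the standard library are available. Lean on these libraries where they do the work, as an engineer would, in place of code of your own. Each camera call takes 0.05 s, during which the arm holds its last target. There are 200 camera calls.

## Working session

There is one attempt and no reset: what is moved stays moved. The work goes in short steps, Python scripts to look and compute and a tool call to move; the robot and the scene stay as the last step left them, time stands still between calls to the robot, and variables do not carry over. Pictures are saved under pics/ and viewed, about 8 in all and at most 12, crops included, and the job is handed in when it is done.

Besides the shell and the picture viewer there is one more tool, called after "Call:" as a command line: name --pt "numbers of a row" for each row, then --argument value for the rest. jog_arm: Moves the arm, as the interface text tells. Its arguments: {"type":"object","properties":{"rows":{"type":"array","items":{"type":"array","items":{"type":"number"}}},"force":{"type":"number"}},"required":["rows"]}

```bash
mkdir -p pics; cat > h.py <<'E'
from workcell import monitor, imaging, bot
import numpy as np, cv2
from scipy.spatial.transform import Rotation as R
def ray(name,u,v,z,T=None):
    p=imaging.camera_params(name)
    T=p.get("T") if T is None else T
    T=np.array(T); d=T[:3,:3]@[(u-p["cx"])/p["fx"],(v-p["cy"])/p["fy"],1]; o=T[:3,3]
    return o+d*(z-o[2])/d[2]
E
python3 - <<'E'
from h import *
s=monitor.read_state(); print(s)
for n in("top","side"):
    cv2.imwrite(f"pics/{n}1.png",imaging.read_camera(n)); p=imaging.camera_params(n); print(n,p["fx"],np.round(p["T"],3).tolist())
E
```

```text
{'time': 0.0, 'q': array([ 1.23008874e+00,  2.64719605e-01,  1.60538597e+00,  1.35680318e-05,
        1.27372563e+00, -3.69029602e-02]), 'joint_vel': array([-0.00161646, -0.00114273,  0.00135544, -0.00128371,  0.00070549,
       -0.00165827]), 'joint_torque': array([-5.28469445e-04, -5.15123928e+01, -3.67307854e+01, -1.69223736e-04,
        1.32963056e-02,  1.49145131e-05]), 'tool_pos': array([0.20167833, 0.64338599, 0.22997819]), 'tcp_rot': array([ 0.23672838,  1.55804518, -0.24018948]), 'wrist_force': array([-1.1123758 ,  0.83315219, -0.25202507]), 'torque': array([ 0.00704784, -0.01227109, -0.0182105 ]), 'width': 1.006696732052738}
top 473.3287507899154 [[0.067, -0.967, 0.246, 0.36], [-0.998, -0.066, 0.013, -0.02], [0.003, -0.246, -0.969, 0.91], [0.0, 0.0, 0.0, 1.0]]
side 349.6537135304906 [[-0.708, -0.374, 0.6, 0.131], [-0.706, 0.351, -0.614, 0.427], [0.019, -0.858, -0.513, 0.414], [0.0, 0.0, 0.0, 1.0]]
```

View pics/top1.png

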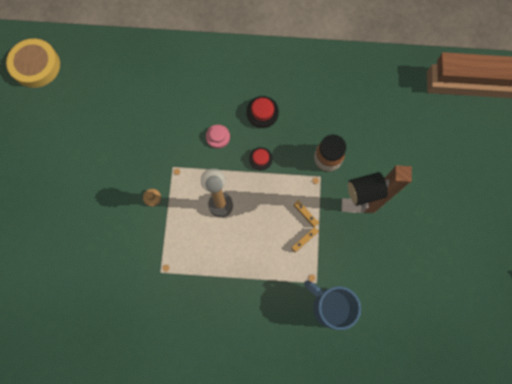

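View pics/side1.png

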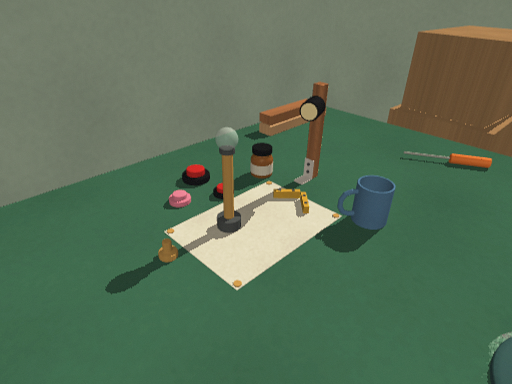

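The top view shows the stand foot near (221,206), the V corner near (318,226) opening left, the small red button at (261,158) and a bigger one at (263,110). The pink one is at (218,135), the jar at (331,152), the nut at (152,197), the mug at (338,308) and the lamp post near (385,195). Next I'll measure positions.

```bash
python3 - <<'E'
from h import *
im=cv2.imread("pics/top1.png"); hsv=cv2.cvtColor(im,cv2.COLOR_BGR2HSV)
H,S,V=cv2.split(hsv)
def comps(m,name,z,amin=20):
    n,l,st,c=cv2.connectedComponentsWithStats(m.astype(np.uint8))
    for i in range(1,n):
        if st[i,4]>=amin: print(name,st[i].tolist(),c[i].round(1),ray("top",*c[i],z)[:2].round(4))
# sheet corners
m=((S<90)&(V>110)).astype(np.uint8)*255; m[:, :150]=0;m[:,340:]=0;m[:150]=0;m[300:]=0
m=cv2.morphologyEx(m,cv2.MORPH_CLOSE,np.ones((5,5)))
cs=max(cv2.findContours(m,0,2)[0],key=cv2.contourArea); hull=cv2.convexHull(cs)
pw=np.array([ray("top",*p[0],0)[:2] for p in hull],np.float32)
r=cv2.minAreaRect(pw); print("sheet",r, cv2.boxPoints(r).round(4).tolist())
red=((H<8)|(H>172))&(S>200)&(V>120); comps(red,"red",0.03)
yel=(H>15)&(H<30)&(S>150)&(V>120); comps(yel,"yellow",0.018)
dark=(V<75)&(S<110); dark[:,:150]=0; comps(dark,"dark",0.012,60)
for n in ("top",):
    c=im[130:300,140:410]; cv2.imwrite("pics/crop1.png",cv2.resize(c,None,fx=2.9,fy=2.9,interpolation=cv2.INTER_CUBIC))
E
```

```text
sheet ((0.5243903994560242, 0.01530592143535614), (0.30587878823280334, 0.2248612344264984), 89.57274627685547) [[0.4108000099658966, -0.13680000603199005], [0.635699987411499, -0.13850000500679016], [0.6380000114440918, 0.16740000247955322], [0.413100004196167, 0.16910000145435333]]
yellow [7, 40, 52, 46, 869] [35.4 64.8] [0.8303 0.4717]
yellow [301, 208, 9, 11, 43] [305.2 212.8] [ 0.5539 -0.1029]
yellow [311, 220, 6, 5, 20] [313.5 222. ] [ 0.537  -0.1195]
yellow [300, 235, 10, 9, 37] [304.5 239.2] [ 0.5027 -0.1038]
dark [397, 65, 34, 29, 772] [413.7  77.5] [ 0.8591 -0.3175]
dark [236, 95, 43, 34, 656] [255.  114.7] [0.7527 0.0075]
dark [199, 128, 13, 20, 92] [203.8 137.6] [0.6961 0.1072]
dark [241, 134, 106, 38, 1928] [300.1 154.2] [ 0.6741 -0.0882]
dark [348, 167, 47, 39, 994] [371.5 186.9] [ 0.616  -0.2313]
dark [364, 183, 45, 30, 95] [387.8 198.8] [ 0.5941 -0.2632]
dark [223, 196, 9, 20, 88] [228.1 205.3] [0.5599 0.0468]
dark [156, 198, 12, 9, 69] [163.1 202. ] [0.5578 0.1735]
dark [320, 198, 22, 13, 237] [330.6 203.7] [ 0.5767 -0.1521]
dark [260, 281, 70, 47, 2275] [290.7 304.5] [ 0.3804 -0.084 ]
dark [335, 290, 23, 37, 339] [348.8 308. ] [ 0.3814 -0.1914]
```

View pics/crop1.png

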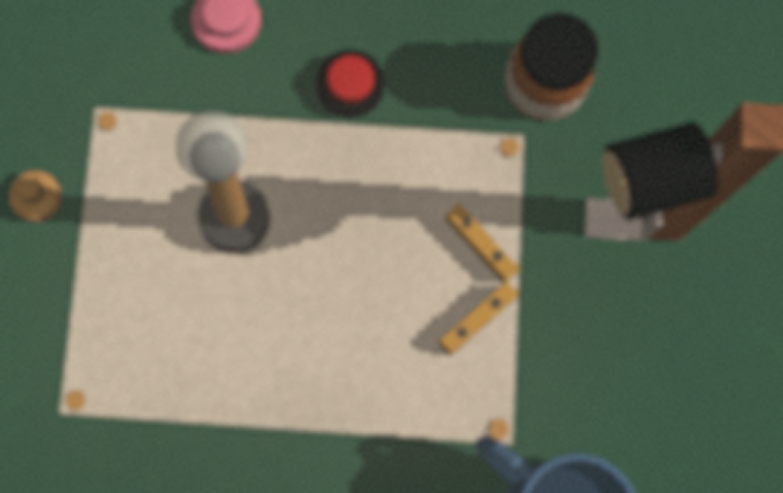

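```bash
python3 - <<'E'
from h import *
def P(x,y,z): return ray("top",(x+.5)/2.9-.5+140,(y+.5)/2.9-.5+130,z)[:2]
c=[P(*q,0) for q in((95,107),(524,133),(513,443),(60,414))]
print("corners",np.round(c,4).tolist(),[round(float(np.linalg.norm(c[i]-c[(i+1)%4])),4) for i in range(4)])
ctr=np.mean(c,0); ax=(c[1]+c[2]-c[0]-c[3]); ax/=np.linalg.norm(ax)
print("stop from sheet",ctr+ax*.1045,"yaw",np.arctan2(ax[1],ax[0]))
ic=P(503,281,.018); print("inner corner",ic,"stop",ic-ax*.034)
print("bar ends", P(455,209,.018),P(446,349,.018),"apex",P(517,271,.018),P(517,290,.018))
print("button top",P(351,77,.03),P(351,77,.025)); print("housing base",P(350,84,.01))
print("jar lid",P(559,51,.075),"nut",P(35,193,.034),P(35,200,0.01))
print("foot top disc",P(234,214,.024))
for a in ((200,214),(269,214)): print(P(*a,.024))
print("ball",P(211,148,.185),"post top",P(763,125,.23),"lamp",P(625,185,.187), "mug rim",P(580,500,.085))
im=cv2.imread("pics/top1.png");print(im[156:162,258:264,:].reshape(-1,3).mean(0))
E
```

```text
corners [[0.6344, 0.1659], [0.636, -0.1317], [0.4247, -0.1318], [0.4233, 0.1654]] [0.2976, 0.2113, 0.2971, 0.2111]
stop from sheet [ 0.53015118 -0.08754068] yaw -1.5657853803048039
inner corner [ 0.5280667  -0.11915404] stop [ 0.52789633 -0.08515446]
bar ends [ 0.57458755 -0.08530441] [ 0.48070193 -0.08384718] apex [ 0.53538485 -0.12812244] [ 0.52269456 -0.12857671]
button top [ 0.65831811 -0.01009251] [ 0.66001055 -0.01003661]
housing base [ 0.65997298 -0.00951396]
jar lid [ 0.66985518 -0.14305301] nut [0.56269759 0.19169428] [0.5634087  0.19689884]
foot top disc [0.55976129 0.06100827]
[0.55822583 0.08346023]
[0.56134219 0.03789189]
ball [0.55968724 0.06209354] post top [ 0.57915994 -0.22669757] lamp [ 0.55371573 -0.16454297] mug rim [ 0.38847175 -0.1617374 ]
[ 54.13888889  58.25       175.58333333]
```

```bash
python3 - <<'E'
from h import *
print([a for a in dir(bot) if a[0]!='_'], bot.pinch_z)
p=imaging.camera_params("wrist"); print(np.round(p["T_tool_cam"],3).tolist(),p["fx"])
s=monitor.read_state(); M=R.from_rotvec(s["tcp_rot"]).as_matrix(); print(M.round(3))
# wanted tool: push dir d, tilt from vertical 33deg
d=np.array([.5290-.5600,-.0865-.0610]); L=np.linalg.norm(d); d/=L
print("dist",L,"dir",d)
for sg in(1,-1):
    t=np.radians(33); a=np.array([d[0]*np.sin(t),d[1]*np.sin(t),-np.cos(t)])
    y=sg*np.array([-d[1],d[0],0]); z=np.cross(a,y); W=np.c_[a,y,z]
    print(sg,W.round(3).tolist(),"local rotvec",R.from_matrix(M.T@W).as_rotvec().round(4))
E
```

```text
['MotionError', 'pinch_z'] 0.0187
[[-0.0, -0.278, 0.96, -0.143], [1.0, -0.001, 0.0, -0.001], [0.001, 0.96, 0.278, -0.07], [0.0, 0.0, 0.0, 1.0]] 311.3064247479466
[[-0.001  0.299  0.954]
 [-0.002  0.954 -0.299]
 [-1.    -0.002 -0.   ]]
dist 0.15072242699744454 dir [-0.20567609 -0.97862012]
1 [[-0.112, 0.979, -0.172], [-0.533, -0.206, -0.821], [-0.839, 0.0, 0.545]] local rotvec [ 1.4304 -0.4652 -0.4219]
-1 [[-0.112, -0.979, 0.172], [-0.533, 0.206, 0.821], [-0.839, -0.0, -0.545]] local rotvec [-1.6167  0.4329 -0.4773]
```

Call:
jog_arm --pt "-0.03 -0.407 0.512 1.43 -0.465 -0.422 35" --pt "-0.03 -0.407 0.512 1.43 -0.465 -0.422 35" --pt "-0.03 -0.407 0.512 1.43 -0.465 -0.422 35" --pt "-0.03 -0.407 0.512 1.43 -0.465 -0.422 35" --pt "-0.03 -0.407 0.512 1.43 -0.465 -0.422 35" --pt "-0.03 -0.407 0.512 1.43 -0.465 -0.422 35" --pt "-0.03 -0.407 0.512 1.43 -0.465 -0.422 35" --pt "-0.03 -0.407 0.512 1.43 -0.465 -0.422 35" --pt "-0.03 -0.407 0.512 1.43 -0.465 -0.422 35" --pt "-0.03 -0.407 0.512 1.43 -0.465 -0.422 35" --pt "-0.03 -0.407 0.512 1.43 -0.465 -0.422 35" --pt "-0.03 -0.407 0.512 1.43 -0.465 -0.422 35" --pt "-0.03 -0.407 0.512 1.43 -0.465 -0.422 35" --pt "-0.03 -0.407 0.512 1.43 -0.465 -0.422 35" --pt "-0.03 -0.407 0.512 1.43 -0.465 -0.422 35" --pt "-0.03 -0.407 0.512 1.43 -0.465 -0.422 35" --pt "-0.03 -0.407 0.512 1.43 -0.465 -0.422 35" --pt "-0.03 -0.407 0.512 1.43 -0.465 -0.422 35" --pt "-0.03 -0.407 0.512 1.43 -0.465 -0.422 35" --pt "-0.03 -0.407 0.512 1.43 -0.465 -0.422 35"

```text
time: 2.1
tool_pos: [0.5683, 0.1027, 0.2609]
tcp_rot: [0.875, 0.712, -1.611]
wrist_force: [-0.6, 0.3, 0.0]
width: 0.344
```

```bash
cat >> h.py <<'E'
def world2tool(target, W=None):
    """rows needed: shift in tool axes to world point, and local rotvec to matrix W"""
    s=monitor.read_state(); M=R.from_rotvec(s["tcp_rot"]).as_matrix()
    d=M.T@(np.array(target)-s["tool_pos"])
    return d.round(4), None if W is None else R.from_matrix(M.T@W).as_rotvec().round(4)
def stat():
    s=monitor.read_state(); print("t",round(s["time"],2),"tcp",np.round(s["tool_pos"],4),"F",np.round(s["wrist_force"],1),"w",round(s["width"],3),"q",np.round(s["q"],2)); M=R.from_rotvec(s["tcp_rot"]).as_matrix(); print(M.round(3).tolist()); return s
E
python3 - <<'E'
from h import *
stat()
d=np.array([-.2057,-.9786]); c=np.array([.560,.061]); t=np.radians(33)
a=np.array([*(d*np.sin(t)),-np.cos(t)]); y=np.array([-d[1],d[0],0]); W=np.c_[a,y,np.cross(a,y)]
print(world2tool([*(c-.042*d),.25],W)); print(world2tool([*(c-.042*d),.010],W))
cv2.imwrite("pics/side2.png",imaging.read_camera("side"))
E
```

```text
t 2.1 tcp [0.5683 0.1027 0.2609] F [-0.6  0.3  0. ] w 0.344 q [ 0.41  0.27  1.64 -0.46  1.58  0.69]
[[-0.111, 0.979, -0.171], [-0.533, -0.204, -0.821], [-0.839, -0.0, 0.545]]
(array([ 0.0094,  0.0005, -0.0055]), array([ 0.0016, -0.0001, -0.0006]))
(array([ 0.2107,  0.0005, -0.1362]), array([ 0.0016, -0.0001, -0.0006]))
```

View pics/side2.png

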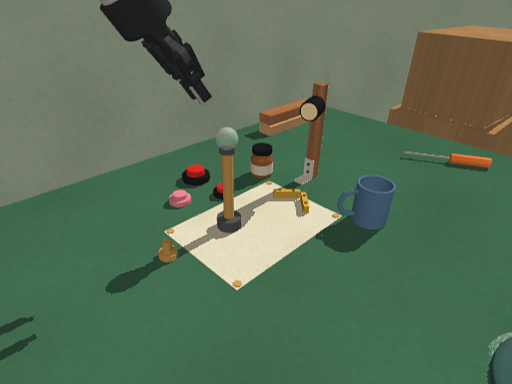

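The side view shows the tilted gripper at (200,90), behind and above the stand with its tips facing the ball. The stand is still upright. I'll descend now.

Call:
jog_arm --pt "0.042 0 -0.027 0 0 0 35" --pt "0.084 0 -0.054 0 0 0 35" --pt "0.126 0 -0.081 0 0 0 35" --pt "0.16 0 -0.104 0 0 0 35" --pt "0.185 0 -0.12 0 0 0 35" --pt "0.197 0 -0.127 0 0 0 35" --pt "0.203 0 -0.131 0 0 0 35" --pt "0.207 0 -0.134 0 0 0 35" --pt "0.207 0 -0.134 0 0 0 35"

```text
time: 3.05
tool_pos: [0.5691, 0.1027, 0.0153]
tcp_rot: [0.877, 0.711, -1.61]
wrist_force: [-0.2, -1.2, 0.7]
width: 0.349
```

```bash
python3 - <<'E'
from h import *
stat()
a=imaging.read_camera("side"); b=imaging.read_camera("top")
f=lambda c:cv2.resize(c,(400,400),interpolation=cv2.INTER_CUBIC)
cv2.imwrite("pics/m3.png",np.hstack([f(a[100:300,130:330]),f(b[120:280,150:310])]))
E
```

```text
t 3.05 tcp [0.5691 0.1027 0.0153] F [-0.2 -1.2  0.7] w 0.349 q [ 0.41  0.53  1.79 -0.49  1.22  0.88]
[[-0.11, 0.979, -0.172], [-0.533, -0.204, -0.821], [-0.839, 0.001, 0.544]]
```

View pics/m3.png

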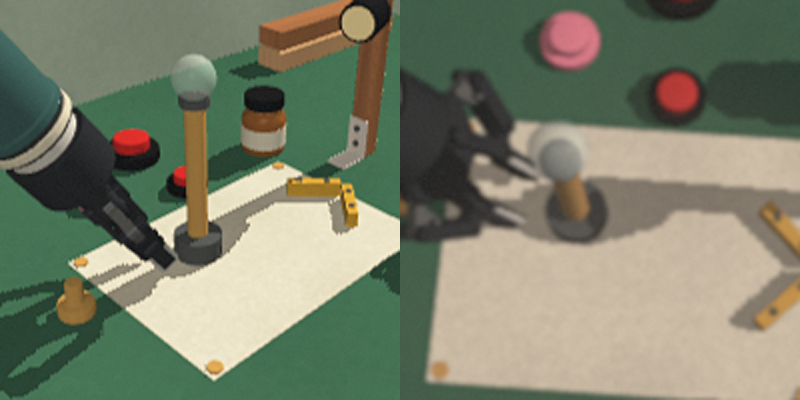

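The gripper's two fingertips sit low behind the foot with a gap. The foot is at about (577,212) in the right half, and nothing has been disturbed. I'll lower 5 mm and start a slow push.

Call:
jog_arm --pt "0.004 0 -0.003 0 0 0 35" --pt "0.0067 0 0.0012 0 0 0 35" --pt "0.0094 0 0.0054 0 0 0 35" --pt "0.0122 0 0.0096 0 0 0 35" --pt "0.0149 0 0.0138 0 0 0 35" --pt "0.0176 0 0.018 0 0 0 35" --pt "0.0203 0 0.0222 0 0 0 35" --pt "0.023 0 0.0264 0 0 0 35" --pt "0.0258 0 0.0306 0 0 0 35" --pt "0.0285 0 0.0348 0 0 0 35" --pt "0.0312 0 0.039 0 0 0 35" --pt "0.0339 0 0.0432 0 0 0 35" --pt "0.0339 0 0.0432 0 0 0 35"

```text
time: 4.45
tool_pos: [0.558, 0.0483, 0.011]
tcp_rot: [0.877, 0.71, -1.611]
wrist_force: [1.1, -0.2, 1.3]
width: 0.35
```

```bash
python3 - <<'E'
from h import *
stat()
a=imaging.read_camera("side"); b=imaging.read_camera("top")
cv2.imwrite("pics/top4.png",b)
f=lambda c:cv2.resize(c,(400,400),interpolation=cv2.INTER_CUBIC)
cv2.imwrite("pics/m4.png",np.hstack([f(a[100:300,130:330]),f(b[140:280,190:330])]))
E
```

```text
t 4.45 tcp [0.558  0.0483 0.011 ] F [ 1.1 -0.2  1.3] w 0.35 q [ 0.33  0.49  1.87 -0.53  1.16  0.85]
[[-0.11, 0.979, -0.173], [-0.533, -0.205, -0.821], [-0.839, 0.002, 0.544]]
```

View pics/m4.png

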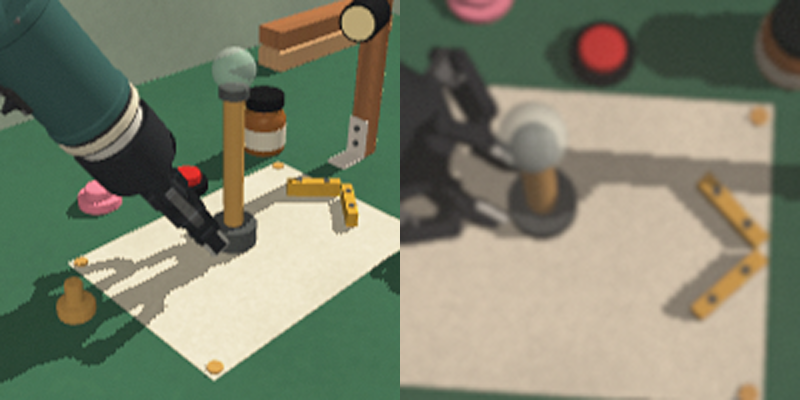

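The stand is upright and has moved along with the foot nested between the fingers. The foot top is near (542,206) in the right half and the V corner near (755,250).

```bash
python3 - <<'E'
from h import *
P=lambda x,y,z: ray("top",190+(x-400)*.35,140+y*.35,z)[:2]
c=P(542,204,.024); s=monitor.read_state(); stop=np.array([.529,-.0865])
for q in ((509,204),(576,204),(543,238)): print(P(*q,.024))
print("foot",c,"ball",P(534,134,.185),"tcp->foot",c-s["tool_pos"][:2],"stop-foot",stop-c,"tool", world2tool(np.r_[s["tool_pos"][:2]+stop-c,.0105])[0])
E
```

```text
[0.54526596 0.04480922]
[5.48322637e-01 7.43869095e-05]
[0.52377917 0.02034852]
foot [0.54677136 0.02277757] ball [0.55218117 0.02247851] tcp->foot [-0.01122076 -0.02587066] stop-foot [-0.01777136 -0.10927757] tool [0.0605 0.005  0.0926]
```

Call:
jog_arm --pt "0.0027 0 0.0042 0 0 0 35" --pt "0.0055 0 0.0084 0 0 0 35" --pt "0.0082 0.0005 0.0126 0 0 0 35" --pt "0.0109 0.0005 0.0168 0 0 0 35" --pt "0.0136 0.001 0.021 0 0 0 35" --pt "0.0164 0.001 0.0252 0 0 0 35" --pt "0.0191 0.001 0.0294 0 0 0 35" --pt "0.0218 0.0015 0.0336 0 0 0 35" --pt "0.0245 0.0015 0.0378 0 0 0 35" --pt "0.0273 0.0015 0.042 0 0 0 35" --pt "0.03 0.002 0.0462 0 0 0 35" --pt "0.0327 0.002 0.0504 0 0 0 35" --pt "0.0355 0.002 0.0546 0 0 0 35" --pt "0.0382 0.002 0.0588 0 0 0 35" --pt "0.0409 0.0025 0.063 0 0 0 35" --pt "0.0436 0.0025 0.0672 0 0 0 35" --pt "0.0464 0.0025 0.0714 0 0 0 35" --pt "0.0491 0.003 0.0756 0 0 0 35" --pt "0.0515 0.003 0.079 0 0 0 35" --pt "0.0515 0.003 0.079 0 0 0 35"

```text
time: 6.55
tool_pos: [0.5414, -0.045, 0.0107]
tcp_rot: [0.876, 0.71, -1.611]
wrist_force: [0.2, 0.3, -0.1]
width: 0.351
```

```bash
python3 - <<'E'
from h import *
stat()
a=imaging.read_camera("side"); b=imaging.read_camera("top")
cv2.imwrite("pics/top5.png",b)
f=lambda c:cv2.resize(c,(400,400),interpolation=cv2.INTER_CUBIC)
cv2.imwrite("pics/m5.png",np.hstack([f(a[100:300,180:380]),f(b[160:270,240:350])]))
E
```

```text
t 6.55 tcp [ 0.5414 -0.045   0.0107] F [ 0.2  0.3 -0.1] w 0.351 q [ 0.2   0.43  1.97 -0.6   1.08  0.78]
[[-0.11, 0.979, -0.173], [-0.533, -0.205, -0.821], [-0.839, 0.002, 0.545]]
```

View pics/m5.png

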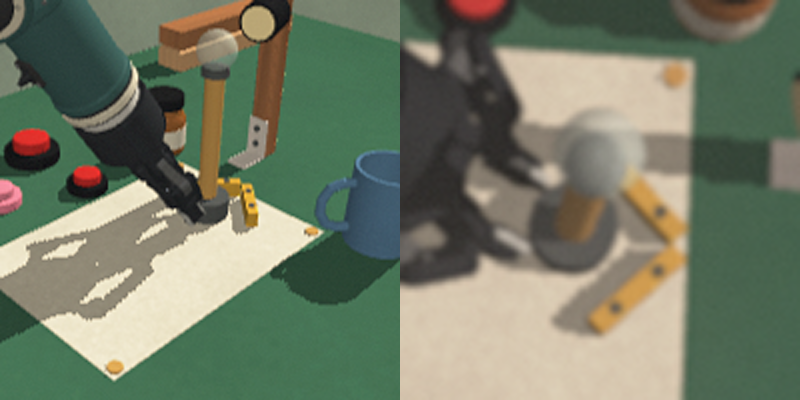

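The stand is upright, with about 15 mm to go. The foot top is near (573,230) in the right half and the inner V corner near (670,244), so the stand is slightly to the +x side.

```bash
python3 - <<'E'
from h import *
P=lambda x,y,z: ray("top",240+(x-400)*.275,160+y*.275,z)[:2]
for q in ((530,230),(616,230),(573,272),(573,230)): print(P(*q,.024))
print("corner",P(668,244,.018),"ball",P(604,150,.185))
s=monitor.read_state(); M=R.from_rotvec(s["tcp_rot"]).as_matrix()
print("tool vec for -y 10mm", (M.T@[0,-.01,0]).round(4),"for -x 10mm",(M.T@[-.01,0,0]).round(4))
E
```

```text
[ 0.52849492 -0.04733998]
[ 0.53155654 -0.09220556]
[ 0.50789452 -0.07091343]
[ 0.5300256  -0.06977083]
corner [ 0.52711416 -0.12029802] ball [ 0.53523841 -0.07229218]
tool vec for -y 10mm [0.0053 0.002  0.0082] for -x 10mm [ 0.0011 -0.0098  0.0017]
```

Call:
jog_arm --pt "0.0016 0 0.0026 0 0 0 35" --pt "0.0032 0 0.005 0 0 0 35" --pt "0.0046 0 0.007 0 0 0 35" --pt "0.006 0.0005 0.0092 0 0 0 35" --pt "0.007 0.0005 0.0108 0 0 0 35" --pt "0.0076 0.0008 0.0118 0 0 0 35" --pt "0.0076 0.0008 0.0118 0 0 0 35"

```text
time: 7.35
tool_pos: [0.5392, -0.0589, 0.0107]
tcp_rot: [0.876, 0.71, -1.612]
wrist_force: [-0.0, 1.4, -0.0]
width: 0.351
```

Call:
jog_arm --pt "0.0005 0.0002 0.0008 0 0 0 35" --pt "0.001 0.0004 0.0016 0 0 0 35" --pt "0.001 0.0004 0.0016 0 0 0 35"

```text
time: 7.65
tool_pos: [0.5391, -0.0609, 0.0107]
tcp_rot: [0.876, 0.71, -1.612]
wrist_force: [0.5, 2.0, -1.1]
width: 0.35
```

Call:
jog_arm --pt "0.0005 0.0002 0.0008 0 0 0 35" --pt "0.001 0.0004 0.0016 0 0 0 35" --pt "0.001 0.0004 0.0016 0 0 0 35"

```text
time: 7.95
tool_pos: [0.5388, -0.062, 0.0106]
tcp_rot: [0.877, 0.711, -1.612]
wrist_force: [-1.2, 6.3, 1.0]
width: 0.348
```

Call:
jog_arm --pt "0.0003 0.0001 0.0004 0 0 0 35" --pt "0.0005 0.0002 0.0008 0 0 0 35" --pt "0.0005 0.0002 0.0008 0 0 0 35"

```text
time: 8.25
tool_pos: [0.5388, -0.062, 0.0105]
tcp_rot: [0.879, 0.712, -1.612]
wrist_force: [-0.7, 6.9, 1.6]
width: 0.345
```

```bash
python3 - <<'E'
from h import *
stat()
a=imaging.read_camera("side"); b=imaging.read_camera("top")
cv2.imwrite("pics/top6.png",b)
f=lambda c:cv2.resize(c,(400,400),interpolation=cv2.INTER_CUBIC)
cv2.imwrite("pics/m6.png",np.hstack([f(a[120:220,230:330]),f(b[160:270,240:350])]))
E
```

```text
t 8.25 tcp [ 0.5388 -0.062   0.0105] F [-0.7  6.9  1.6] w 0.345 q [ 0.17  0.42  1.98 -0.61  1.07  0.77]
[[-0.111, 0.978, -0.174], [-0.531, -0.207, -0.822], [-0.84, 0.001, 0.542]]
```

View pics/m6.png

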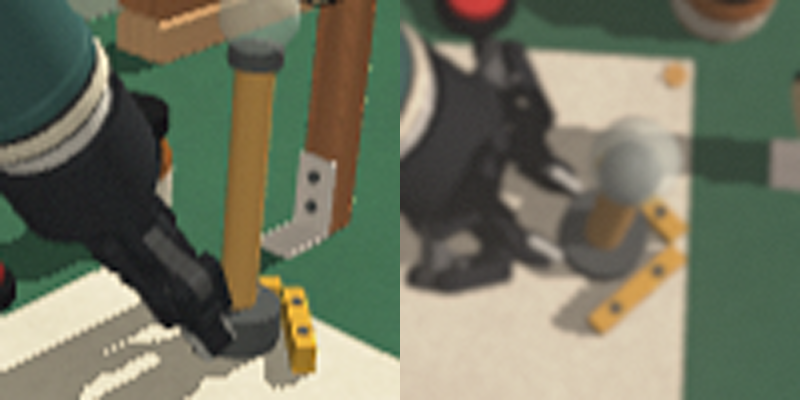

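```bash
python3 - <<'E'
from h import *
b=cv2.imread("pics/top6.png"); 
P=lambda x,y,z: ray("top",240+(x-400)*.275,160+y*.275,z)[:2]
for q in ((563,237),(648,237),(605,278),(605,237)): print(P(*q,.024))
print("ball",P(637,160,.185))
c=b[200:250,275:325]; cv2.imwrite("pics/c6.png",cv2.resize(cv2.convertScaleAbs(c,alpha=1.6,beta=20),(600,600),interpolation=cv2.INTER_CUBIC))
E
```

```text
[ 0.52596279 -0.06475071]
[ 0.5289855  -0.10905535]
[ 0.50588461 -0.08765523]
[ 0.52745624 -0.08664052]
ball [ 0.53177598 -0.08673655]
```

View pics/c6.png

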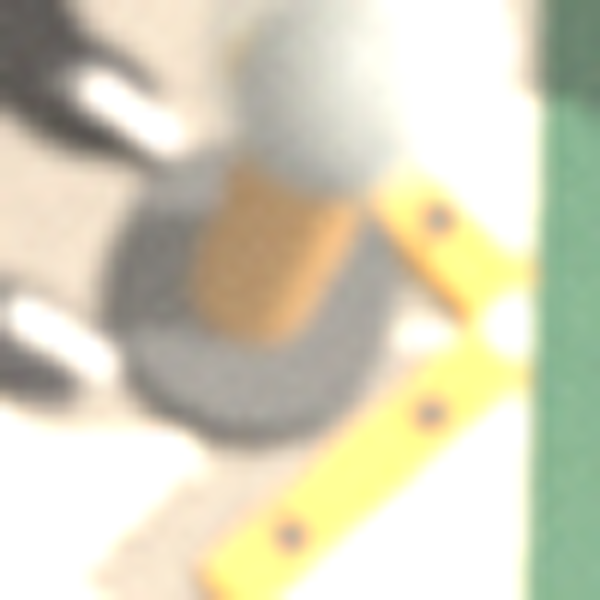

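The crop shows the foot against the upper (+x) bar, near (400,270), with a gap of about 4 mm to the lower bar, near (335,425). I'll slide it along the upper bar towards -x and -y.

Call:
jog_arm --pt "0.0004 -0.0007 0.0006 0 0 0 35" --pt "0.0008 -0.0014 0.0012 0 0 0 35" --pt "0.0012 -0.002 0.0018 0 0 0 35" --pt "0.0015 -0.0028 0.0024 0 0 0 35" --pt "0.0015 -0.0028 0.0024 0 0 0 35"

```text
time: 8.85
tool_pos: [0.5358, -0.064, 0.0107]
tcp_rot: [0.879, 0.711, -1.611]
wrist_force: [1.4, 4.2, -0.1]
width: 0.35
```

Call:
jog_arm --pt "0.0004 -0.0007 0.0006 0 0 0 35" --pt "0.0008 -0.0014 0.0012 0 0 0 35" --pt "0.0012 -0.002 0.0018 0 0 0 35" --pt "0.0012 -0.002 0.0018 0 0 0 35"

```text
time: 9.25
tool_pos: [0.5356, -0.0644, 0.0109]
tcp_rot: [0.884, 0.711, -1.607]
wrist_force: [3.4, 8.6, 0.3]
width: 0.351
```

```bash
python3 - <<'E'
from h import *
stat()
b=imaging.read_camera("top"); cv2.imwrite("pics/top7.png",b)
g=lambda b:cv2.resize(cv2.convertScaleAbs(b[200:250,275:325],alpha=1.2,beta=10),(400,400),interpolation=cv2.INTER_CUBIC)
cv2.imwrite("pics/c7.png",np.hstack([g(cv2.imread("pics/top6.png")),g(b)]))
E
```

```text
t 9.25 tcp [ 0.5356 -0.0644  0.0109] F [3.4 8.6 0.3] w 0.351 q [ 0.16  0.41  1.99 -0.62  1.06  0.77]
[[-0.106, 0.979, -0.175], [-0.528, -0.205, -0.824], [-0.842, 0.005, 0.539]]
```

View pics/c7.png

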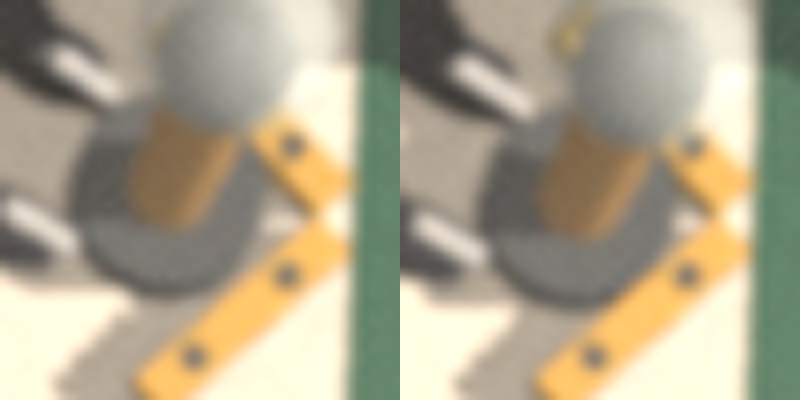

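The right crop, after the slide, shows the foot against both bars, and the wrist force now has both x and y parts. I'll back off and rise.

Call:
jog_arm --pt "-0.002 0 -0.003 0 0 0 35" --pt "-0.005 0 -0.008 0 0 0 35" --pt "-0.011 0 -0.017 0 0 0 35" --pt "-0.022 0 -0.034 0 0 0 35" --pt "-0.032 0 -0.05 0 0 0 35" --pt "-0.065 0 -0.03 0 0 0 20" --pt "-0.1 0 -0.008 0 0 0 0" --pt "-0.135 0 0.014 0 0 0 0" --pt "-0.17 0 0.036 0 0 0 0" --pt "-0.19 0 0.05 0 0 0 0" --pt "-0.19 0 0.05 0 0 0 0"

```text
time: 10.4
tool_pos: [0.5498, -0.004, 0.2027]
tcp_rot: [0.89, 0.707, -1.601]
wrist_force: [0.4, -0.4, -0.3]
width: -0.002
```

```bash
python3 - <<'E'
from h import *
stat()
b=imaging.read_camera("top"); cv2.imwrite("pics/top8.png",b)
hsv=cv2.cvtColor(b,cv2.COLOR_BGR2HSV); H,S,V=cv2.split(hsv)
m=((H<8)|(H>174))&(S>165)&(V>110); n,l,st,c=cv2.connectedComponentsWithStats(m.astype(np.uint8))
for i in range(1,n):
    if st[i,4]>30: print("red",st[i],c[i],[ray("top",*c[i],z).round(4) for z in(.02,.03)])
W=np.array([[0,0,1],[0,1,0],[-1,0,0]],float)  # down, jaws along y
print("to button",world2tool([.659,-.010,.13],W))
a=imaging.read_camera("side"); cv2.imwrite("pics/side8.png",a)
f=lambda c:cv2.resize(c,(400,400),interpolation=cv2.INTER_CUBIC)
cv2.imwrite("pics/m8.png",np.hstack([f(a[80:280,150:350]),f(b[150:270,220:340])]))
E
```

```text
t 10.4 tcp [ 0.5498 -0.004   0.2027] F [ 0.4 -0.4 -0.3] w -0.002 q [ 0.26  0.21  1.83 -0.52  1.39  0.63]
[[-0.099, 0.979, -0.179], [-0.528, -0.204, -0.825], [-0.844, 0.013, 0.537]]
red [252  98  22  21 371] [262.61725067 108.0296496 ] [array([ 0.7649, -0.0071,  0.02  ]), array([ 0.7603, -0.0072,  0.03  ])]
red [253 149  16  16 195] [260.65641026 156.34871795] [array([ 0.6614, -0.0099,  0.02  ]), array([ 0.6581, -0.01  ,  0.03  ])]
to button (array([ 0.0508,  0.1088, -0.0524]), array([-1.7256,  0.4164,  0.496 ]))
```

View pics/m8.png

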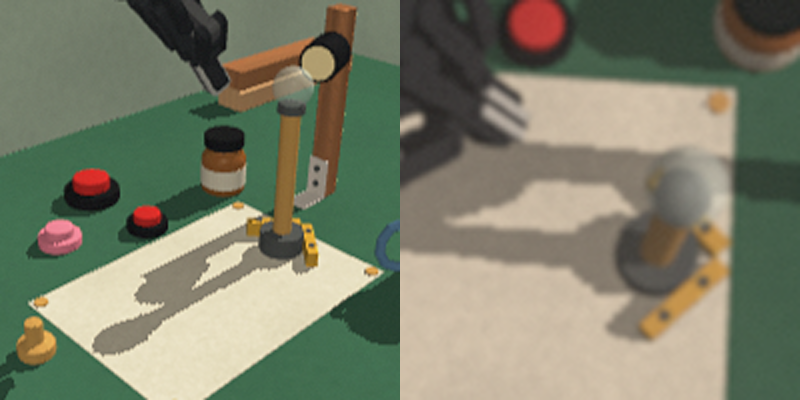

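The stand is upright and seated: in the right half the foot is near (660,250), touching both bars. The arm is clear. Now I'll get the button height from both views.

```bash
python3 - <<'E'
from h import *
P=lambda x,y,z: ray("top",220+(x-400)*.3,150+y*.3,z)[:2]
print("foot",P(656,248,.024),"ball",P(683,185,.185))
a=cv2.imread("pics/side8.png"); H,S,V=cv2.split(cv2.cvtColor(a,cv2.COLOR_BGR2HSV))
m=((H<8)|(H>174))&(S>180)&(V>190); m[:, 240:]=0; n,l,st,c=cv2.connectedComponentsWithStats(m.astype(np.uint8))
for i in range(1,n):
    if st[i,4]>20:
        print("side red",st[i],c[i])
        for z in(.02,.025,.03,.035): print(z,"side",ray("side",*c[i],z)[:2].round(4),"top",ray("top",260.66,156.35,z)[:2].round(4))
x=np.array([0,0,-1.]); y=np.array([.979,-.204,0]); W=np.c_[x,y,np.cross(x,y)]
print("to button",world2tool([.659,-.010,.10],W))
E
```

```text
foot [ 0.52900341 -0.0873762 ] ball [ 0.52933147 -0.08640802]
side red [187 165  17   7  97] [195.37113402 168.19587629]
0.02 side [ 0.7765 -0.0163] top [ 0.6614 -0.0099]
0.025 side [ 0.7683 -0.0107] top [ 0.6597 -0.01  ]
0.03 side [ 0.7601 -0.005 ] top [ 0.6581 -0.01  ]
0.035 side [7.519e-01 6.000e-04] top [ 0.6564 -0.0101]
side red [217 183  13   6  58] [223.31034483 185.86206897]
0.02 side [ 0.6628 -0.0096] top [ 0.6614 -0.0099]
0.025 side [ 0.6561 -0.0041] top [ 0.6597 -0.01  ]
0.03 side [0.6493 0.0014] top [ 0.6581 -0.01  ]
0.035 side [0.6426 0.007 ] top [ 0.6564 -0.0101]
to button (array([ 0.0738,  0.1101, -0.0678]), array([-0.002 ,  0.5685, -0.0055]))
```

The foot is at (0.529, -0.087) against the stop estimate of (0.529, -0.0865), and the ball is directly above it. The button top is at about (0.661, -0.010), z about 0.02. I'll move above it with the jaws shut.

Call:
jog_arm --pt "0.0 0.04 -0.01 0 0.14 0 0" --pt "0.02 0.08 -0.03 0 0.28 0 0" --pt "0.05 0.11 -0.05 0 0.42 0 0" --pt "0.074 0.112 -0.068 0 0.568 0 0" --pt "0.074 0.112 -0.068 0 0.568 0 0" --pt "0.074 0.112 -0.068 0 0.568 0 0" --pt "0.074 0.112 -0.068 0 0.568 0 0"

```text
time: 11.2
tool_pos: [0.6607, -0.0095, 0.0996]
tcp_rot: [1.359, 1.1, -1.356]
wrist_force: [0.6, -0.7, 0.5]
width: 0.002
```

```bash
python3 - <<'E'
from h import *
stat(); print(world2tool([.661,-.010,.03])[0])
E
```

```text
t 11.2 tcp [ 0.6607 -0.0095  0.0996] F [ 0.6 -0.7  0.5] w 0.002 q [-0.05  0.34  1.76 -0.    1.04  0.16]
[[0.005, 0.979, -0.203], [-0.003, -0.203, -0.979], [-1.0, 0.005, 0.002]]
[0.0696 0.     0.0003]
```

Call:
jog_arm --pt "0.035 0 0 0 0 0 0" --pt "0.06 0 0 0 0 0 0" --pt "0.07 0 0 0 0 0 0" --pt "0.074 0 0 0 0 0 0" --pt "0.074 0 0 0 0 0 0"

```text
time: 11.7
tool_pos: [0.6617, -0.0088, 0.0265]
tcp_rot: [1.358, 1.1, -1.354]
wrist_force: [0.1, 0.0, 0.1]
width: 0.001
```

Call:
jog_arm --pt "0.001 0 0 0 0 0 0" --pt "0.002 0 0 0 0 0 0" --pt "0.002 0 0 0 0 0 0"

```text
time: 12.0
tool_pos: [0.6625, -0.0088, 0.0256]
tcp_rot: [1.359, 1.098, -1.353]
wrist_force: [0.0, -0.5, -0.2]
width: -0.001
```

Call:
jog_arm --pt "0.001 0 0 0 0 0 0" --pt "0.002 0 0 0 0 0 0" --pt "0.002 0 0 0 0 0 0"

```text
time: 12.3
tool_pos: [0.6624, -0.0089, 0.0235]
tcp_rot: [1.359, 1.098, -1.353]
wrist_force: [-0.5, 0.1, -0.0]
width: 0.002
```

Call:
jog_arm --pt "0.001 0 0 0 0 0 0" --pt "0.002 0 0 0 0 0 0" --pt "0.002 0 0 0 0 0 0"

```text
time: 12.6
tool_pos: [0.6625, -0.0091, 0.0215]
tcp_rot: [1.359, 1.098, -1.353]
wrist_force: [-0.7, -0.4, 2.2]
width: 0.003
```

Call:
jog_arm --pt "0.001 0 0 0 0 0 0" --pt "0.002 0 0 0 0 0 0" --pt "0.002 0 0 0 0 0 0"

```text
time: 12.9
tool_pos: [0.6625, -0.009, 0.0195]
tcp_rot: [1.359, 1.098, -1.353]
wrist_force: [0.1, 0.7, 2.1]
width: 0.003
```

Call:
jog_arm --pt "0.001 0 0 0 0 0 0" --pt "0.002 0 0 0 0 0 0" --pt "0.002 0 0 0 0 0 0"

```text
time: 13.2
tool_pos: [0.6625, -0.009, 0.0175]
tcp_rot: [1.359, 1.098, -1.353]
wrist_force: [-1.4, -0.3, 2.2]
width: -0.002
```

Call:
jog_arm --pt "0.0007 0 0 0 0 0 0" --pt "0.0015 0 0 0 0 0 0" --pt "0.0015 0 0 0 0 0 0"

```text
time: 13.5
tool_pos: [0.6625, -0.009, 0.0161]
tcp_rot: [1.359, 1.098, -1.353]
wrist_force: [-1.5, 0.2, 3.5]
width: 0.005
```

Call:
jog_arm --pt "0.0007 0 0 0 0 0 0" --pt "0.0015 0 0 0 0 0 0" --pt "0.0015 0 0 0 0 0 0"

```text
time: 13.8
tool_pos: [0.6626, -0.0091, 0.016]
tcp_rot: [1.359, 1.098, -1.353]
wrist_force: [-4.6, -0.5, 10.4]
width: 0.001
```

The button bottomed out: the force jumped to 10 N at z = 0.016, about 6 mm below first contact. I'll release and rise.

Call:
jog_arm --pt "0 0 0 0 0 0 0" --pt "-0.003 0 0 0 0 0 0" --pt "-0.01 0 0 0 0 0 0" --pt "-0.04 0 0 0 0 0 0" --pt "-0.08 0 0 0 0 0 0" --pt "-0.12 0 0 0 0 0 0" --pt "-0.16 0 0 0 0 0 0" --pt "-0.18 0 0 0 0 0 0" --pt "-0.18 0 0 0 0 0 0" --pt "-0.18 0 0 0 0 0 0"

```text
time: 14.8
tool_pos: [0.6613, -0.0084, 0.1958]
tcp_rot: [1.359, 1.098, -1.353]
wrist_force: [0.1, 0.3, -0.6]
width: 0.003
```

```bash
python3 - <<'E'
from h import *
stat()
a=imaging.read_camera("side"); b=imaging.read_camera("top")
cv2.imwrite("pics/side9.png",a); cv2.imwrite("pics/top9.png",b)
f=lambda c:cv2.resize(c,(400,400),interpolation=cv2.INTER_CUBIC)
cv2.imwrite("pics/m9.png",np.hstack([f(a[80:280,150:350]),f(b[150:270,220:340])]))
a0=cv2.imread("pics/side8.png")
H,S,V=cv2.split(cv2.cvtColor(a,cv2.COLOR_BGR2HSV)); m=((H<8)|(H>174))&(S>180)&(V>190); m[:, 240:]=0
n,l,st,c=cv2.connectedComponentsWithStats(m.astype(np.uint8)); print([(st[i].tolist(),c[i].round(1).tolist()) for i in range(1,n) if st[i,4]>20])
e=lambda x:x[100:240,240:330].astype(int); print("diff in stand region",np.abs(e(a)-e(a0)).mean())
E
```

```text
t 14.8 tcp [ 0.6613 -0.0084  0.1958] F [ 0.1  0.3 -0.6] w 0.003 q [-0.05  0.26  1.68 -0.    1.2   0.16]
[[0.007, 0.979, -0.202], [-0.004, -0.202, -0.979], [-1.0, 0.008, 0.002]]
[([187, 165, 17, 7, 96], [195.3, 168.2]), ([217, 184, 13, 5, 55], [223.4, 185.9])]
diff in stand region 4.40510582010582
```

View pics/m9.png

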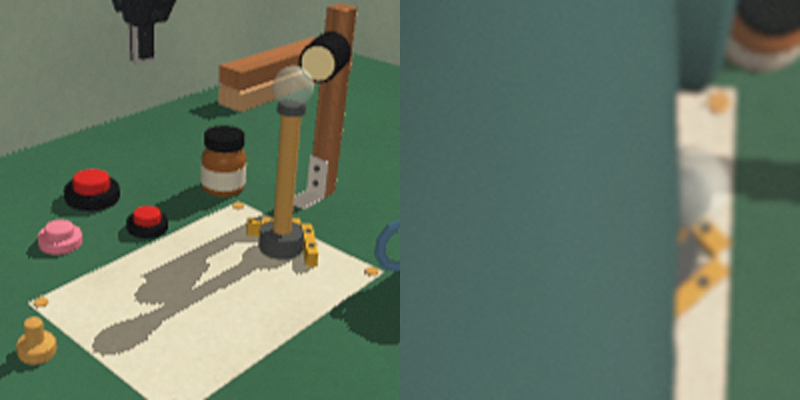

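The side view matches the one from before the press: stand seated and upright, button back up, and the jar and nut unmoved. In the top view the arm covers most of the scene. The wrist force is about zero, so I'm handing the job in.

```bash
python3 -c "
from workcell import finish_job; print(finish_job())"
```

```text
the job is handed in; nothing more can be done
None
```

I pushed the stand upright into the V stop, pressed the small red button to the bottom, released it and handed the job in. The simulator gave no verdict.

- **Stand:** I pushed it low on the foot with the fingers slightly apart. It first came to rest on one bar only, with a gap of about 4 mm to the other. I slid it along that bar until the picture showed it against both and the wrist felt both. The foot then measured (0.529, -0.087) against my stop estimate of (0.529, -0.0865), with the ball directly above it.
- **Button:** It bottomed out at z = 0.016, about 6 mm below first contact, where the force jumped to 10 N. In the side view after release it was back at its earlier height.
- **Last checks:** The side view after the press showed the stand still seated and upright, and the jar and nut where they were. The wrist force was about zero and the clock read 14.8 s. The final top view was mostly blocked by the arm, so it could not confirm this. The mug was only partly in that last side view; I kept the arm clear of it but did not measure it again.

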